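# Put the ring scanner away in its spring-lid case

## Robot

A 7-joint arm with a two-finger parallel gripper is mounted at the origin on a cart in front of the work surface, level with it; the furniture and walls round the work are solid. World frame = base frame: x ahead of the robot, y to its left, z up, the work surface at z = 0. Lengths are in m, angles in rad, forces in N, time in s.
With the tool pointing down it reaches from about 0.425 to 0.875 m from the base axis. Payload 9.9 kg.
Tool frame: the origin (TCP) lies midway between the tips of the shut fingers; the grasp point (between the pads) lies 19 mm behind it; x points along the fingers, y is the direction in which the jaws open and shut, and the axes are right-handed (so a half turn about x gives the same grasp; the last joint's range is limited). The gripper opens to 85 mm and grips with 20 to 120 N. Pads are 22 mm wide; open, the fingers measure 114 mm over their backs; the gripper's body (76 mm by 85 mm) begins 54 mm behind the grasp point. The pads swing forward as they close: fully open they stand 13 mm farther back than shut.
Start: joints at [-1.196, 0.576, 0.025, 1.437, -0.015, 1.129, -0.057], TCP at [0.299, 0.605, 0.231] pointing down, gripper open.
Joint ranges: [-2.76, 2.76], [-0.34, 2.15], [-1.52, 1.57], [0.19, 2.46], [-1.09, 4.23], [0.17, 1.99], [-2.82, 2.82]. Speed limits (rad/s): [2.22, 2.22, 3.01, 3.01, 3.14, 3.14, 3.14].

## Interface

Orientations are given as a 3x3 rotation matrix whose columns are the frame's x, y, z axes.
In Python, from cell import manip gives the robot as it stands.
- The arm moves only by the shell command python3 -m handwheel 'ROWS' [FORCE]. ROWS is a JSON object of lists of equal length, an entry for each row: "claw": the finger opening in mm, from 0 to 85.4; "travel": the shift along the tool's x, y, z in mm, a list of three; "twist": the turn about the tool's x in degrees. In form: {"claw": [claw, ...], "travel": [[dx, dy, dz], ...], "twist": [twist, ...]}. A call has 1 to 10 rows; each row is the pose to reach, as a shift and turn from the pose commanded when the call began, along the tool's axes at that moment; what a row does not reach only later rows make up. A row lasts 1/12 s, in which the tool goes at most 41.7 mm and 7.16 degrees, less where a joint would pass 70% of its speed; a pose out of reach is approached as far as the arm can. A call with a gripper value outside its range is refused whole. The fingers move at their own pace and stop on an object; FORCE is the grip in N (left out, the last holds). Time passes only in rows, so rows that repeat a pose let the fingers close. It gives the time, the measured TCP pose, the force and the opening at its end, in the units of the state.
- manip.read_state(): the state, without advancing time (a new reading comes with each control period).
- manip.snapshot(name): name is "scene" or "side" or "wrist"; returns (picture, depth): 400x640x3 uint8, red, green, blue; 400x640 float32, m along the optical axis (not along the pixel's ray), 0 where there is no reading.
- manip.calibration(name): a dict with "camera_matrix" (3x3 intrinsics, pixels), "D" ([k1, k2, p1, p2, k3] as OpenCV has them; the pictures are not rectified), "cam_to_world" (4x4, takes a point from camera to world coordinates); the wrist camera has in their place "hand_eye" (4x4, takes a point from camera to tool coordinates, whose origin is the TCP and whose axes are the tool frame's). Camera axes: x right, y down, z forward; pixel columns grow to the right and rows downward; lengths in m; the calibration is good to about 2 mm. A picture is of the moment at which its call begins: read the wrist's pose just before it. calibration takes no time and is no camera call.
- manip.job_done(): hands the job in, once; it reports no verdict.
The state is a dict: "time": time; "joint_pos": joint angles; "joint_velocities": joint speeds; "tau": joint torques, N m; "ee_pos": TCP position; "tcp_rot": TCP orientation; "wrist_force": force on the tool from outside, world axes, zero at the start; "ft_torque": the same for the moment, N m; "width": opening from 0.0 (shut) to 1.0 (fully open).
Only numpy, scipy, OpenCV 4.12 (cv2) and the standard library are available. Lean on these libraries where they do the work, as an engineer would, in place of code of your own. Each camera call takes 0.05 s, during which the arm holds its last target.

## Task

Put the ring scanner away in the grey case: press the button of its catch and keep hold of the spring lid while it opens, so that it does not fly up, until it stands fully open. Set the scanner down right way up on the case floor without dropping it, roughly in the middle and lengthwise along the case's longer side, then bring the lid down without slamming it until it is shut and the catch is latched. Leave the mouse, the white carton and the marker where they are.

Things in the scene. Friction and masses are not known exactly. Their poses are not given: they have to be found in the camera images.
- case: Grey box fixed to the bench, outside 130 (x) x 180 (y) x 55 mm (z), walls 5 mm; origin under its centre at bench level, x from the catch (front) to the hinge (rear), y along its longer side, z up. Inner floor 120 x 170 mm, 7 mm above the bench. A steel keeper sticks out 16 mm from the middle of the front wall below the catch.
- lid_hinge (a point): Middle of the lid's hinge line (which runs along the case's y): 65 mm behind the case's centre (+x), 57 mm above the bench. It does not move.
- catch_grip (a point): Centre of the black catch block on the lid's front edge, 32 mm out from that edge; moves and turns with the lid. Lid shut: 162 mm in front of the hinge line and 6 mm above it (97 mm in front of the case's centre, 63 mm above the bench). The block sticks out 52 mm, is 40 mm wide (y), 24 mm thick; on its -y side a fixed round pad, 2.5 mm proud, opposite the button.
- catch_button (a point): Centre of the outer face of the round metal push button (21 mm across, 10 mm proud) on the block's +y side, 30 mm from the block's centre at rest. Button to pad: 52.5 mm, pressed 43.5 mm. A gripper closing along y squeezes both together; so held, the block can pivot between the finger pads while the lid swings, so the tool may stay upright.
- lid (a joint): Lid angle in rad: 0 shut, 1.7 at its stop (fully open, a little past upright, catch block pointing up). A spring always drives it open, with 0.3 N m (2 N at the catch) when shut, 0.07 N m when open, and keeps it open. Let go when shut and unlatched, it flies up at over 3 rad/s; let go in the last 0.1 rad it moves slowly.
- catch (a joint): Travel of the button in m: 0 out, 0.009 pressed; sprung, 2.5 N to start, 7 N fully in. Its bolt holds the shut lid (which may rise to about 0.015 rad in the latch) and is free of the keeper beyond 0.007. To latch: hold the lid at 0 and let the button come out, or push the lid down with the button out: the sloped bolt snaps under the keeper.
- ring_scanner: Small hand scanner, black with an orange head, 96 x 34 x 39 mm, right way up; origin at the middle of its underside, x along its length, z up. Its solid head spans x -48 to +2 mm, 30 mm wide (y) up to 20 mm high and 34 mm above that, top at 36 mm: grasp across y at x = -21 mm. The +x part is a thin strap. 40 to 85 g.
- mouse: Black computer mouse, 108 x 62 x 36 mm, origin under its centre; bystander.
- small_box_2: White carton 58 x 58 x 75 mm, origin under its centre; bystander.
- marker_black: Black marker 134 x 18 x 19 mm lying flat, origin under its middle; bystander.
Mind the look-alikes: they are no part of the job. Of the things that look like the ring_scanner, take the one that is nearest to the robot's base at the start.

How it is judged:
On the way, in this order (a step that is already met when the one before it is completed fails the run):
1. the catch button is pressed in (value of joint catch above 0.007 m), for 0.05 s.
2. the lid is fully open (value of joint lid above 1.6 rad), for 0.3 s.
3. the scanner, still in the fingers, is down at the case floor of the open case (underside within 12 mm of it) (value of joint lid above 1.4 rad and contact force between the fingers and ring_scanner above 0.3 N and z of ring_scanner in the frame of case below 0.019 m and x of ring_scanner in the frame of case between -0.04 and 0.04 m and y of ring_scanner in the frame of case between -0.06 and 0.06 m), for 0.05 s.
At the end, for the whole second after the job is handed in: The lid is shut and latched (lid below 0.04 rad, button back out to under 3 mm of travel); the scanner rests on the case floor, right way up within 0.2 rad, lengthwise along the case's longer side within 0.4 rad, its origin within 35 mm (across) and 40 mm (along) of the case's middle (value of joint lid below 0.04 rad and value of joint catch below 0.003 m and x of ring_scanner in the frame of case between -0.035 and 0.035 m and y of ring_scanner in the frame of case between -0.04 and 0.04 m and z of ring_scanner in the frame of case below 0.012 m and angle between the x axis of ring_scanner and the y axis of case, either way round below 0.4 rad and angle between ring_scanner's own z axis and vertical below 0.2 rad and linear speed of ring_scanner below 0.03 m/s); the robot touches nothing.
It fails at once if the lid flies open or slams (faster than 2.2 rad/s) (velocity of joint lid above 2.2 rad/s or velocity of joint lid below -2.2 rad/s).
It fails at once if the mouse, the carton or the marker is moved more than 3 cm (distance of any of mouse, small_box_2, marker_black from where it was at the start of the episode above 0.03 m).
It also fails if it takes over 72 s, if anything falls off the work surface, if the arm or the gripper's body presses on something with over 40 N, if the wrist force passes 120 N, or if a joint passes its speed limit or range.

## Working session

There is one attempt and no reset: what is moved stays moved. The work goes in short steps, Python scripts to look and compute and a shell command to move; the robot and the scene stay as the last step left them, time stands still between calls to the robot, and variables do not carry over. Pictures are saved under pics/ and viewed, and the job is handed in when it is done.

```bash
ls; mkdir -p pics; python3 - <<'E'
from cell import manip
import cv2,numpy as np
np.set_printoptions(precision=4,suppress=True)
s=manip.read_state(); print(s)
for n in ("scene","side","wrist"):
    p,d=manip.snapshot(n); cv2.imwrite(f"pics/{n}0.png",p[:,:,::-1]); np.save(f"pics/{n}0.npy",d)
    print(n,manip.calibration(n))
E
```

```text
pics
{'time': 0.0, 'joint_pos': array([-1.1958,  0.5765,  0.0248,  1.4379, -0.015 ,  1.129 , -0.0565]), 'joint_velocities': array([ 0.0002, -0.001 , -0.0012,  0.0003, -0.0012, -0.0009, -0.0001]), 'tau': array([  0.001 , -76.5741,   2.2513, -28.5992,   0.0155,   0.012 ,
         0.    ]), 'ee_pos': array([0.2987, 0.6048, 0.2305]), 'tcp_rot': array([[-0.0006,  0.4428,  0.8966],
       [-0.0015,  0.8966, -0.4428],
       [-1.    , -0.0016,  0.0001]]), 'wrist_force': array([-0.1815,  0.1082,  0.2299]), 'ft_torque': array([-0.0162,  0.0468, -0.0234]), 'width': 0.999759714229962}
scene {'camera_matrix': array([[489.088 ,   0.    , 317.2355],
       [  0.    , 489.088 , 210.014 ],
       [  0.    ,   0.    ,   1.    ]]), 'D': array([-0.0447,  0.    ,  0.    ,  0.    ,  0.    ]), 'cam_to_world': array([[ 0.7317, -0.2805,  0.6212, -0.4235],
       [-0.6816, -0.2994,  0.6677, -1.0559],
       [-0.0013, -0.912 , -0.4103,  0.6749],
       [ 0.    ,  0.    ,  0.    ,  1.    ]])}
side {'camera_matrix': array([[369.1627,   0.    , 318.162 ],
       [  0.    , 369.1627, 193.898 ],
       [  0.    ,   0.    ,   1.    ]]), 'D': array([-0.0665,  0.    ,  0.    ,  0.    ,  0.    ]), 'cam_to_world': array([[ 0.9983,  0.0345, -0.0467,  0.5834],
       [ 0.0578, -0.5254,  0.8489, -0.9352],
       [ 0.0048, -0.8502, -0.5265,  0.6202],
       [ 0.    ,  0.    ,  0.    ,  1.    ]])}
wrist {'camera_matrix': array([[322.2817,   0.    , 320.2056],
       [  0.    , 322.2817, 203.6985],
       [  0.    ,   0.    ,   1.    ]]), 'D': array([-0.0435,  0.    ,  0.    ,  0.    ,  0.    ]), 'hand_eye': array([[-0.0005, -0.3202,  0.9474, -0.1432],
       [ 1.    , -0.0001,  0.0005, -0.0002],
       [-0.0001,  0.9474,  0.3202, -0.0833],
       [ 0.    ,  0.    ,  0.    ,  1.    ]])}
```

View pics/scene0.png

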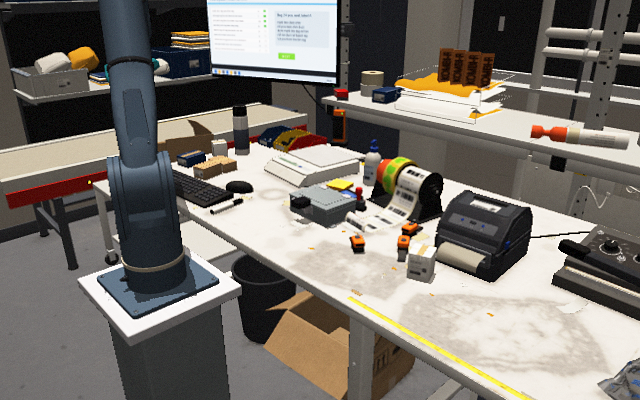

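View pics/side0.png

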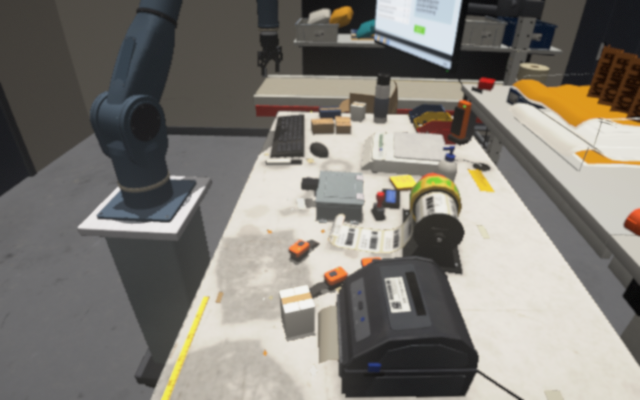

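View pics/wrist0.png

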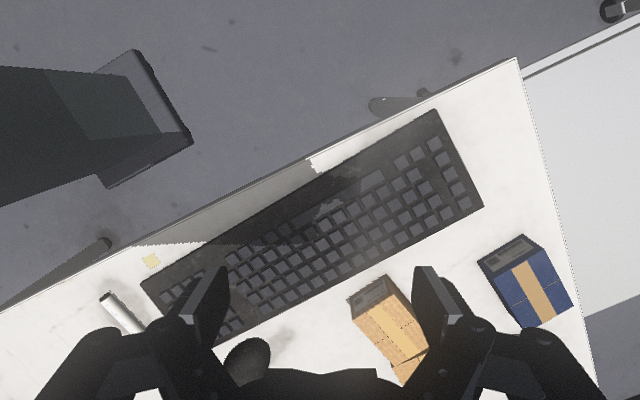

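The case sits around (325,203) in the scene view and (340,195) in the side view. Three orange and black scanners show at scene (358,243), (405,242) and (411,229). I'll enlarge the view and measure.

```bash
cat > h.py <<'E'
import numpy as np, cv2
from cell import manip
np.set_printoptions(precision=4,suppress=True)
def cloud(name,d,T=None):
    c=manip.calibration(name);K=c["camera_matrix"];D=c["D"]
    h,w=d.shape
    uv=np.stack(np.meshgrid(np.arange(w),np.arange(h)),-1).reshape(-1,1,2).astype(float)
    n=cv2.undistortPoints(uv,K,D).reshape(h,w,2)
    P=np.concatenate([n*d[...,None],d[...,None],np.ones((h,w,1))],-1)
    if name=="wrist": M=T@c["hand_eye"]
    else: M=c["cam_to_world"]
    W=(P@M.T)[...,:3]; W[d<=0]=np.nan
    return W
def toolT(s):
    T=np.eye(4);T[:3,:3]=s["tcp_rot"];T[:3,3]=s["ee_pos"];return T
def shot(name,fn,crop=None,scale=1):
    s=manip.read_state()
    p,d=manip.snapshot(name)
    np.save(f"pics/{fn}.npy",d); W=cloud(name,d,toolT(s)); np.save(f"pics/{fn}_W.npy",W)
    np.save(f"pics/{fn}_rgb.npy",p)
    im=p[:,:,::-1]
    if crop: im=im[crop[1]:crop[3],crop[0]:crop[2]]
    im=cv2.resize(im,None,fx=scale,fy=scale,interpolation=cv2.INTER_CUBIC)
    cv2.imwrite(f"pics/{fn}.png",im); return p,d,W
E
python3 - <<'E'
from h import *
a=cv2.imread("pics/scene0.png")[150:290,240:460]; cv2.imwrite("pics/sc_crop.png",cv2.resize(a,None,fx=3.6,fy=3.6,interpolation=2))
a=cv2.imread("pics/side0.png")[140:330,250:450]; cv2.imwrite("pics/si_crop.png",cv2.resize(a,None,fx=3,fy=3,interpolation=2))
for n in("scene","side"):
    d=np.load(f"pics/{n}0.npy");W=cloud(n,d);np.save(f"pics/{n}0_W.npy",W)
    rgb=cv2.imread(f"pics/{n}0.png"); hsv=cv2.cvtColor(rgb,cv2.COLOR_BGR2HSV)
    m=((hsv[...,0]>4)&(hsv[...,0]<20)&(hsv[...,1]>180)&(hsv[...,2]>100)).astype(np.uint8)
    k,l,st,ce=cv2.connectedComponentsWithStats(m)
    for i in range(1,k):
        if st[i,4]>25:
            w=np.nanmedian(W[l==i],0); 
            if abs(w[2])<.1: print(n,ce[i],st[i,4],w, np.linalg.norm(w[:2]))
W=np.load("pics/scene0_W.npy")
for u,v in [(325,203),(300,203),(238,187),(228,205),(420,262),(345,225)]: print(u,v,W[v,u])
E
```

```text
scene [293.1111 142.2222] 27 [0.9696 0.6014 0.0412] 1.1409691457904725
scene [410.0568 226.7727] 88 [ 0.6637 -0.2927  0.0343] 0.7254083211626118
scene [403.4182 240.8182] 110 [ 0.577  -0.3322  0.0351] 0.6657462074502096
scene [357.     240.3012] 83 [ 0.489  -0.2438  0.0343] 0.5464598113100291
side [297.4444 248.6444] 45 [ 0.4931 -0.2475  0.035 ] 0.5517070651978715
side [365.7586 261.5172] 29 [ 0.658  -0.2822  0.0346] 0.7160145908285884
side [336.5699 275.4731] 93 [ 0.5955 -0.3334  0.0343] 0.6824248108261334
325 203 [ 0.5638 -0.0309  0.0591]
300 203 [0.4861 0.0002 0.0723]
238 187 [0.4922 0.351  0.0231]
228 205 [0.3911 0.2653 0.0093]
420 262 [ 0.4875 -0.4544  0.0544]
345 225 [ 0.5861 -0.0993 -0.0016]
```

View pics/sc_crop.png

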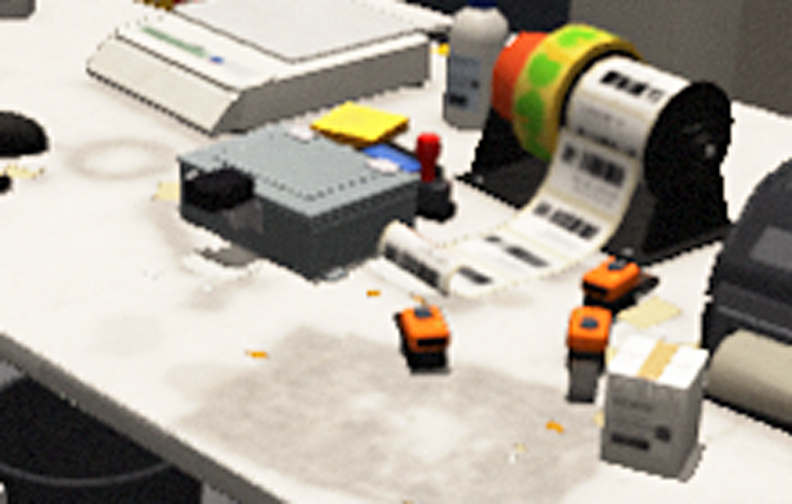

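View pics/si_crop.png

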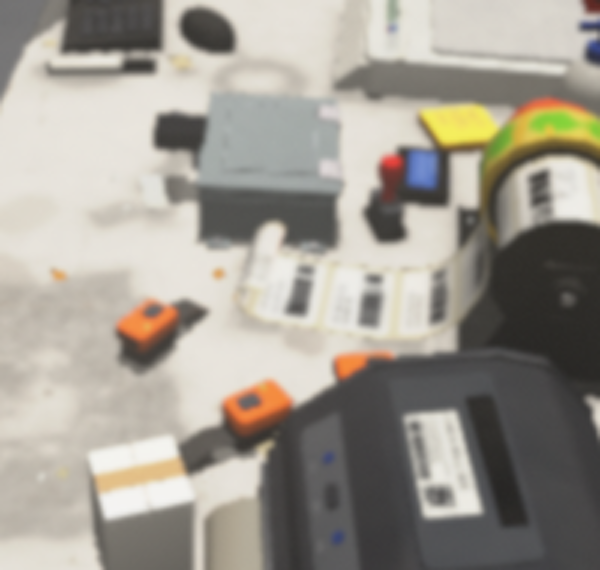

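```bash
python3 - <<'E'
from h import *
for n in("scene","side"):
    W=np.load(f"pics/{n}0_W.npy");
    m=(W[...,2]>.05)&(W[...,2]<.068)&(abs(W[...,0]-.58)<.14)&(abs(W[...,1]+.02)<.16)
    P=W[m]; print(n,len(P),np.median(P,0))
    P=W[m&(W[...,0]>.502)&(W[...,0]<.66)]
    print(cv2.minAreaRect((P[:,:2]*1000).astype(np.float32)))
    m=(W[...,2]>.066)&(W[...,2]<.09)&(abs(W[...,0]-.48)<.06)&(abs(W[...,1]+.0)<.1)
    P=W[m]; print('block',len(P),np.median(P,0),P.min(0),P.max(0))
E
```

```text
scene 1089 [ 0.5846 -0.0035  0.0605]
((581.0326538085938, 13.504432678222656), (188.62001037597656, 157.38784790039062), 89.41741180419922)
block 120 [0.4972 0.012  0.0726] [ 0.4752 -0.0092  0.0663] [0.5295 0.0469 0.0771]
side 1670 [ 0.596  -0.0025  0.0629]
((581.5498046875, 17.93780517578125), (187.95745849609375, 158.0696258544922), 88.74095153808594)
block 167 [0.5049 0.01   0.0754] [ 0.4803 -0.004   0.066 ] [0.5325 0.0445 0.0793]
```

```bash
python3 -m handwheel '{"claw":[85,85,85,85,85,85,85,85,85,85],"travel":[[-70,-472,456],[-70,-472,456],[-70,-472,456],[-70,-472,456],[-70,-472,456],[-70,-472,456],[-70,-472,456],[-70,-472,456],[-70,-472,456],[-70,-472,456]],"twist":[-26,-26,-26,-26,-26,-26,-26,-26,-26,-26]}' 30; python3 -c "
from h import *
s=manip.read_state();print(s['ee_pos'],s['tcp_rot'])"
```

```text
time: 0.98
ee_pos: [0.4251, 0.2084, 0.2757]
tcp_rot: [[0.0, 0.005, 1.0], [0.0, 1.0, -0.005], [-1.0, 0.0, 0.0]]
wrist_force: [1.6, -0.2, 0.2]
width: 1.001
[0.4251 0.2084 0.2757] [[ 0.     0.005  1.   ]
 [ 0.     1.    -0.005]
 [-1.     0.     0.   ]]
```

```bash
python3 -m handwheel '{"claw":[85,85,85,85,85,85,85,85],"travel":[[-25,-228,55],[-25,-228,55],[-25,-228,55],[-25,-228,55],[-25,-228,55],[-25,-228,55],[-25,-228,55],[-25,-228,55]],"twist":[0,0,0,0,0,0,0,0]}'; python3 -c "
from h import *
s=manip.read_state();print(s['ee_pos'],s['tcp_rot'])
shot('wrist','w1')"
```

```text
time: 1.65
ee_pos: [0.4789, -0.0192, 0.3004]
tcp_rot: [[-0.0, 0.009, 1.0], [-0.0, 1.0, -0.009], [-1.0, -0.0, -0.0]]
wrist_force: [-0.6, 0.5, -0.0]
width: 0.993
[ 0.4789 -0.0192  0.3004] [[-0.0001  0.0088  1.    ]
 [-0.0002  1.     -0.0088]
 [-1.     -0.0002 -0.0001]]
```

View pics/w1.png

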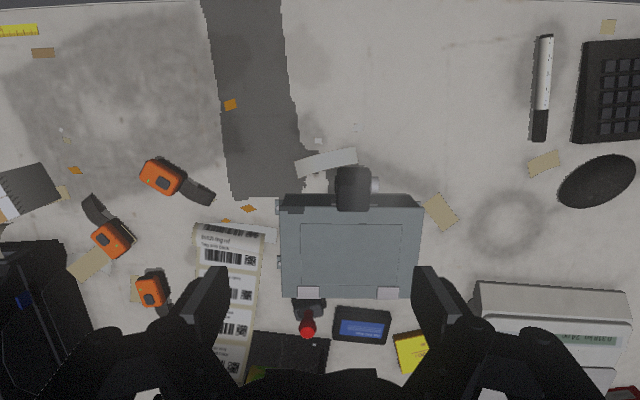

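The wrist view shows the case lid from (282,200) to (420,298), with the catch at (353,188) and its button on the right at (376,185). The target scanner's head is at (163,175) and its strap runs to (213,200).

```bash
python3 - <<'E'
from h import *
W=np.load("pics/w1_W.npy");rgb=np.load("pics/w1_rgb.npy")
X,Y,Z=W[...,0],W[...,1],W[...,2]
vv,uu=np.mgrid[:400,:640]
inw=(uu>265)&(uu<440)&(vv>150)&(vv<315)
m=inw&(Z>.05)&(Z<.068)&(vv>195)&(vv<300)&(uu>275)&(uu<426)
P=W[m];print('lid',len(P),P.min(0),P.max(0),np.median(P,0),cv2.minAreaRect((P[:,:2]*1000).astype(np.float32)))
m=inw&(Z>.068)&(Z<.1); P=W[m];print('block',len(P),P.min(0),P.max(0),np.median(P,0),cv2.minAreaRect((P[:,:2]*1000).astype(np.float32)))
for v in (180,185,190):
    print([ (u,np.round(W[v,u]*1000).astype(int).tolist()) for u in range(330,386,4)])
# lid edges rows
for v in (230,260,290):
    g=[u for u in range(265,440) if .05<Z[v,u]<.075]; print(v,W[v,g[0]],W[v,g[-1]])
for u in (300,330,400):
    g=[v for v in range(185,315) if .05<Z[v,u]<.075]; print(u,W[g[0],u],W[g[-1],u])
# scanner
hsv=cv2.cvtColor(rgb,cv2.COLOR_RGB2HSV)
o=(hsv[...,0]>4)&(hsv[...,0]<20)&(hsv[...,1]>170)&(hsv[...,2]>90)&(uu>130)&(uu<220)&(vv>145)&(vv<210)&(Z>.02)
P=W[o];print('orange',len(P),P.mean(0),P.max(0)); print(cv2.minAreaRect((W[o&(Z>.03)][:,:2]*1000).astype(np.float32)))
a=(uu>125)&(uu<225)&(vv>145)&(vv<215)&(Z>.008)
P=W[a];r=cv2.minAreaRect((P[:,:2]*1000).astype(np.float32));print('all',r,cv2.boxPoints(r))
cv2.imwrite("pics/w1c.png",cv2.resize(rgb[140:225,120:400,::-1],None,fx=2.8,fy=2.8,interpolation=2))
E
```

```text
lid 12603 [ 0.5161 -0.074   0.05  ] [0.6669 0.1115 0.0679] [0.5889 0.0171 0.0646] ((591.190673828125, 18.441009521484375), (183.8787078857422, 148.9903106689453), 88.08666229248047)
block 1595 [ 0.4782 -0.0046  0.0681] [0.5718 0.0597 0.0802] [0.501  0.0217 0.0772] ((525.5046997070312, 28.215274810791016), (63.8521728515625, 93.78250885009766), 88.93470001220703)
[(330, [510, -5, 1]), (334, [510, 0, 1]), (338, [491, 2, 76]), (342, [491, 7, 75]), (346, [490, 11, 78]), (350, [490, 16, 78]), (354, [490, 20, 79]), (358, [491, 25, 77]), (362, [490, 30, 79]), (366, [491, 35, 78]), (370, [491, 40, 77]), (374, [492, 45, 72]), (378, [492, 50, 71]), (382, [511, 68, 1])]
[(330, [517, -5, 2]), (334, [517, 0, 1]), (338, [497, 2, 77]), (342, [496, 7, 79]), (346, [497, 11, 77]), (350, [497, 16, 78]), (354, [497, 21, 77]), (358, [496, 25, 78]), (362, [497, 30, 76]), (366, [497, 35, 77]), (370, [497, 40, 76]), (374, [497, 45, 76]), (378, [497, 49, 77]), (382, [518, 69, 1])]
[(330, [525, -5, 1]), (334, [525, 0, 1]), (338, [503, 2, 76]), (342, [502, 7, 78]), (346, [502, 11, 78]), (350, [502, 16, 78]), (
[... 155 characters left out ...]
82, [525, 69, 1])]
230 [ 0.5596 -0.0712  0.0628] [0.561  0.1101 0.0636]
260 [ 0.6026 -0.0719  0.0635] [0.6049 0.1092 0.0626]
290 [ 0.6496 -0.073   0.0626] [0.6518 0.1039 0.0623]
300 [ 0.5265 -0.0446  0.061 ] [ 0.6614 -0.0484  0.0646]
330 [ 0.5273 -0.0069  0.0597] [ 0.661  -0.0069  0.0633]
400 [0.5287 0.081  0.062 ] [0.6647 0.091  0.0622]
orange 592 [ 0.4943 -0.2324  0.0366] [ 0.5196 -0.2068  0.0396]
((496.76043701171875, -232.3807830810547), (46.48960876464844, 30.9809513092041), 54.90647888183594)
all ((507.68072509765625, -214.71505737304688), (92.1598892211914, 33.04964065551758), 56.674560546875) [[ 468.5572 -244.1391]
 [ 496.1722 -262.2964]
 [ 546.8043 -185.291 ]
 [ 519.1892 -167.1337]]
```

View pics/w1c.png

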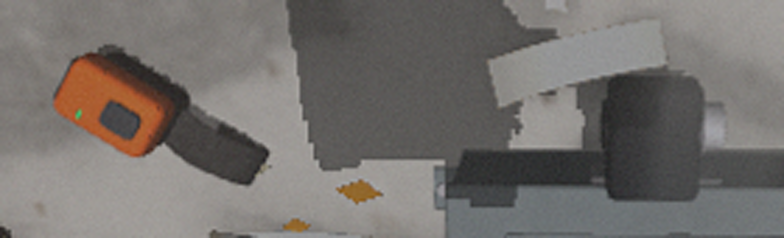

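```bash
python3 -m handwheel '{"claw":[85,85,85,85,85,85,85,85,85,85],"travel":[[20,39,19],[60,39,19],[100,39,19],[140,39,19],[170,39,19],[200,39,19],[225,39,19],[240,39,19],[240,39,19],[240,39,19]],"twist":[0.5,0.5,0.5,0.5,0.5,0.5,0.5,0.5,0.5,0.5]}'; python3 -c "
from h import *
s=manip.read_state();print(s['ee_pos'],s['wrist_force'])
shot('wrist','w2');shot('scene','s2',(260,120,400,260),4)"
```

```text
time: 2.53
ee_pos: [0.4974, 0.0227, 0.0601]
tcp_rot: [[-0.002, 0.012, 1.0], [0.0, 1.0, -0.012], [-1.0, 0.0, -0.002]]
wrist_force: [0.5, -0.4, 0.6]
width: 0.998
[0.4974 0.0227 0.0601] [ 0.527  -0.3574  0.6276]
```

View pics/w2.png

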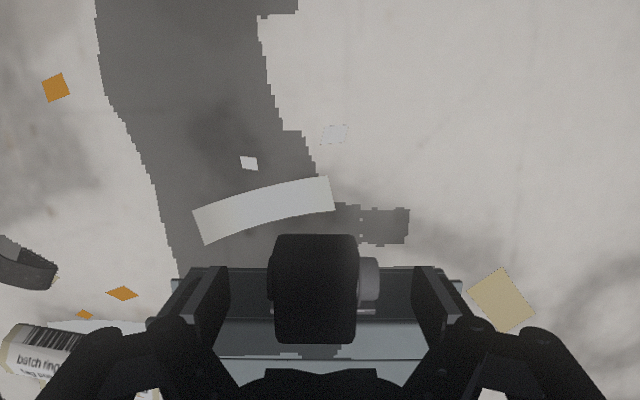

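View pics/s2.png

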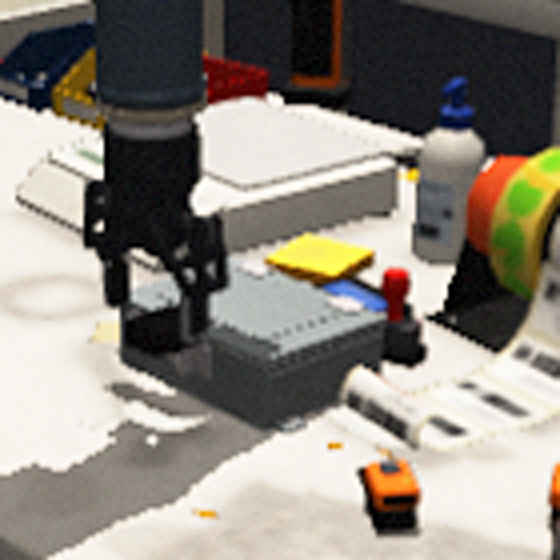

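```bash
python3 -m handwheel '{"claw":[85,85,85,85],"travel":[[9,-3.5,0.5],[18,-3.5,0.5],[18,-3.5,0.5],[18,-3.5,0.5]],"twist":[0,0,0,0]}'; python3 -m handwheel '{"claw":[60,55,50,45,42,40,40,40,40,40],"travel":[[0,0,0],[0,0,0],[0,0,0],[0,0,0],[0,0,0],[0,0,0],[0,0,0],[0,0,0],[0,0,0],[0,0,0]],"twist":[0,0,0,0,0,0,0,0,0,0]}' 30; python3 -c "
from h import *
shot('wrist','w3');shot('scene','s3',(260,120,400,260),4)"
```

```text
time: 2.97
ee_pos: [0.4982, 0.0176, 0.0421]
tcp_rot: [[-0.001, 0.014, 1.0], [-0.0, 1.0, -0.014], [-1.0, -0.0, -0.001]]
wrist_force: [-0.8, 0.2, -0.5]
width: 0.997
time: 3.8
ee_pos: [0.4988, 0.0193, 0.043]
tcp_rot: [[0.001, 0.012, 1.0], [0.002, 1.0, -0.012], [-1.0, 0.002, 0.001]]
wrist_force: [-1.3, 6.5, 3.4]
width: 0.505
```

View pics/w3.png

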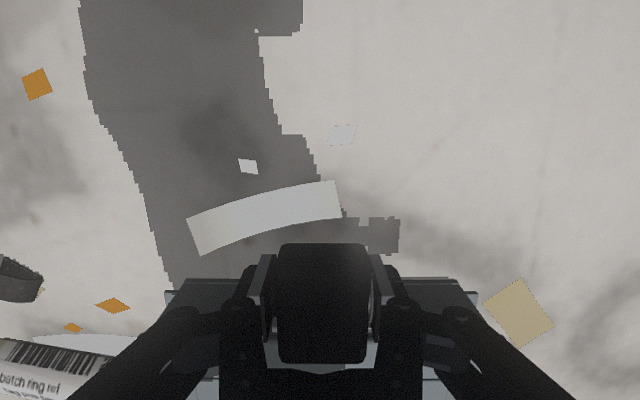

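View pics/s3.png

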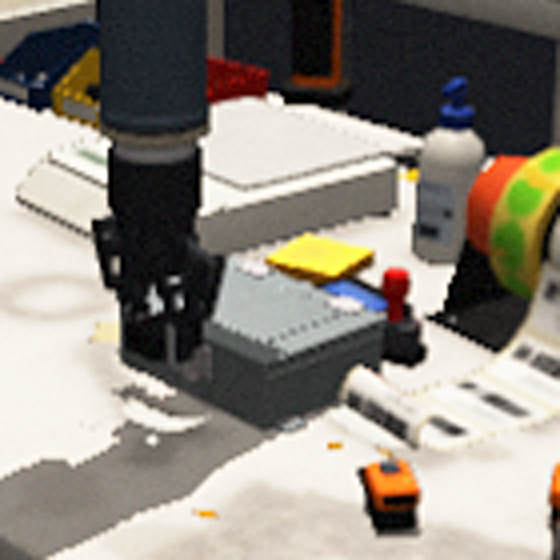

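Opening reads 43 mm, so the button is in and the block is held. Next I work out the opening arc.

```bash
python3 -c "
import numpy as np
for t in list(np.arange(0.06,1.73,.06))+[1.69,1.7]:
    print(round(t,2), [round(-(162*np.sin(t)+6*np.cos(t)-6)), 0, round(162-162*np.cos(t)+6*np.sin(t))])"
```

```text
0.06 [-10, 0, 1]
0.12 [-19, 0, 2]
0.18 [-29, 0, 4]
0.24 [-38, 0, 6]
0.3 [-48, 0, 9]
0.36 [-57, 0, 12]
0.42 [-66, 0, 17]
0.48 [-74, 0, 21]
0.54 [-82, 0, 26]
0.6 [-90, 0, 32]
0.66 [-98, 0, 38]
0.72 [-105, 0, 44]
0.78 [-112, 0, 51]
0.84 [-119, 0, 58]
0.9 [-125, 0, 66]
0.96 [-130, 0, 74]
1.02 [-135, 0, 82]
1.08 [-140, 0, 91]
1.14 [-144, 0, 100]
1.2 [-147, 0, 109]
1.26 [-150, 0, 118]
1.32 [-152, 0, 128]
1.38 [-154, 0, 137]
1.44 [-155, 0, 147]
1.5 [-156, 0, 157]
1.56 [-156, 0, 166]
1.62 [-156, 0, 176]
1.68 [-154, 0, 186]
1.69 [-154, 0, 187]
1.7 [-154, 0, 189]
```

```bash
python3 -m handwheel '{"claw":[40,40,40,40,40,40,40,40,40,40],"travel":[[-10,0,1],[-19,0,2],[-29,0,4],[-38,0,6],[-48,0,9],[-57,0,12],[-66,0,17],[-74,0,21],[-82,0,26],[-90,0,32]],"twist":[0,0,0,0,0,0,0,0,0,0]}' 40; python3 -c "
from h import *
s=manip.read_state();print(s['ee_pos'],s['wrist_force'])
shot('scene','s4',(260,120,400,260),4)"
```

```text
time: 4.73
ee_pos: [0.5302, 0.0186, 0.1329]
tcp_rot: [[-0.001, 0.013, 1.0], [0.001, 1.0, -0.013], [-1.0, 0.001, -0.001]]
wrist_force: [-0.2, 4.4, -2.0]
width: 0.496
[0.5302 0.0186 0.1329] [-0.2016  4.3893 -2.0065]
```

View pics/s4.png

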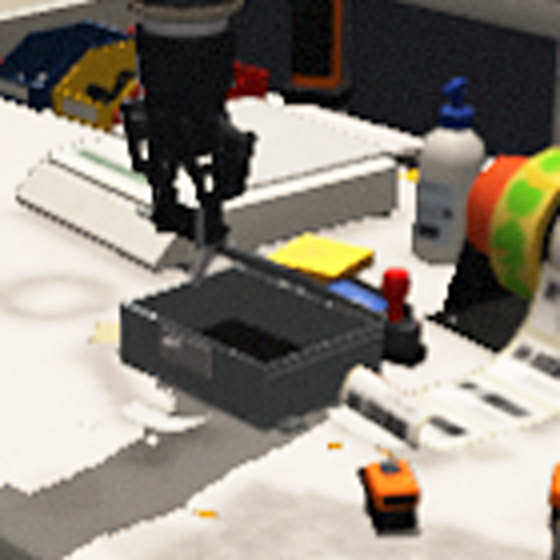

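The lid is following the gripper, and the scene view shows the case open underneath. I continue along the arc.

```bash
python3 -m handwheel '{"claw":[40,40,40,40,40,40,40,40,40,40],"travel":[[-8,0,6],[-15,0,12],[-22,0,19],[-29,0,26],[-35,0,34],[-40,0,42],[-45,0,50],[-50,0,59],[-54,0,68],[-57,0,77]],"twist":[0,0,0,0,0,0,0,0,0,0]}'; python3 -m handwheel '{"claw":[40,40,40,40,40,40,40,40,40,40],"travel":[[-3,0,9],[-5,0,19],[-7,0,28],[-8,0,38],[-9,0,48],[-9,0,57],[-9,0,67],[-7,0,77],[-7,0,79],[-7,0,79]],"twist":[0,0,0,0,0,0,0,0,0,0]}'; python3 -m handwheel '{"claw":[40,40,40,40],"travel":[[0,0,0],[0,0,0],[0,0,0],[0,0,0]],"twist":[0,0,0,0]}';python3 -c "
from h import *
s=manip.read_state();print(s['ee_pos'],s['wrist_force'])
shot('scene','s5',(260,80,400,260),3);shot('wrist','w5')"
```

```text
time: 5.62
ee_pos: [0.607, 0.0172, 0.1898]
tcp_rot: [[-0.002, 0.013, 1.0], [0.001, 1.0, -0.013], [-1.0, 0.001, -0.002]]
wrist_force: [-4.3, 3.6, 5.7]
width: 0.498
time: 6.45
ee_pos: [0.6873, 0.0156, 0.1968]
tcp_rot: [[0.001, 0.014, 1.0], [0.001, 1.0, -0.014], [-1.0, 0.001, 0.001]]
wrist_force: [-1.8, 2.3, 4.0]
width: 0.497
time: 6.78
ee_pos: [0.6867, 0.0156, 0.1969]
tcp_rot: [[0.001, 0.013, 1.0], [0.001, 1.0, -0.013], [-1.0, 0.001, 0.001]]
wrist_force: [0.8, 2.9, 3.8]
width: 0.498
[0.6867 0.0156 0.1969] [0.8086 2.8883 3.8214]
```

View pics/s5.png

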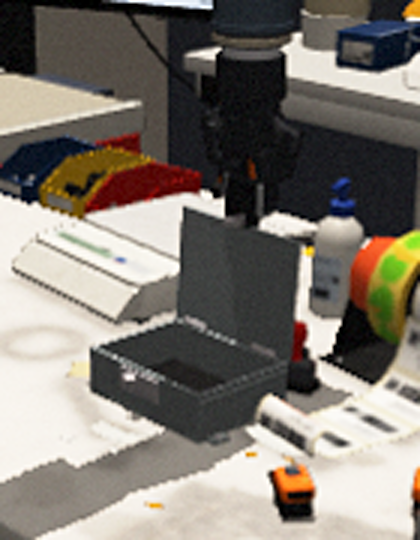

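View pics/w5.png

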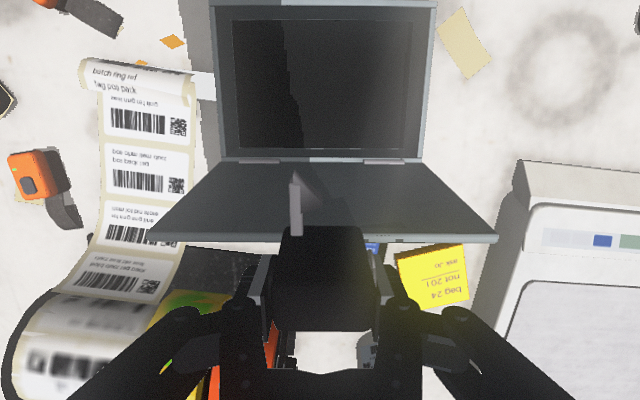

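```bash
python3 - <<'E'
from h import *
for n in('s5','w5'):
    W=np.load(f"pics/{n}_W.npy");X,Y,Z=np.moveaxis(W,-1,0)
    m=(Z>.075)&(Z<.18)&(X>.63)&(X<.71)&(Y>-.06)&(Y<.1)
    if n=='w5':
        m[225:]=0; m[:,280:340]=0
    P=W[m]; c=np.median(P,0)
    for _ in range(4):
        U,S,V=np.linalg.svd(P-P.mean(0),full_matrices=False);r=(P-P.mean(0))@V[2];P=P[abs(r)<max(.003,2*np.std(r))]
    nn=V[2]*np.sign(V[2][0]);print(n,len(P),P.mean(0),nn,'tilt past upright',np.arcsin(-nn[2]), 'yaw',np.arctan2(nn[1],nn[0]))
W=np.load("pics/w5_W.npy");Z=W[...,2]
m=(Z>.047)&(Z<.062);m[165:]=0;m[:,:195]=0;m[:,450:]=0
P=W[m];r=cv2.minAreaRect((P[:,:2]*1000).astype(np.float32));print(len(P),r,np.median(P,0)); print(cv2.boxPoints(r))
E
```

```text
s5 964 [0.6657 0.0178 0.1279] [ 0.9968 -0.0177 -0.078 ] tilt past upright 0.07809868491963674 yaw -0.01779618020272242
w5 10380 [0.6662 0.0232 0.14  ] [ 0.9967 -0.0194 -0.0788] tilt past upright 0.07893177435465898 yaw -0.019486554695396056
6056 ((595.9298706054688, 18.593826293945312), (180.88345336914062, 129.47535705566406), 89.1070327758789) [0.5798 0.0203 0.0553]
[[529.7906 -70.828 ]
 [659.2502 -72.8458]
 [662.0692 108.0157]
 [532.6096 110.0335]]
```

The wrist view shows the lid standing open. Both clouds put it 0.078 rad past upright, so about 1.65 rad. I push a little toward the stop, release and rise.

```bash
python3 -m handwheel '{"claw":[40,40,40,50,60,70,85,85,85,85],"travel":[[0,0,3],[0,0,6],[0,0,6],[0,0,6],[0,0,6],[0,0,6],[0,0,6],[0,0,6],[0,0,6],[0,0,6]],"twist":[0,0,0,0,0,0,0,0,0,0]}'; python3 -m handwheel '{"claw":[85,85,85,85,85,85],"travel":[[-20,0,0],[-45,0,0],[-75,0,0],[-110,0,0],[-110,0,0],[-110,0,0]],"twist":[0,0,0,0,0,0]}';python3 -c "
from h import *
s=manip.read_state();print(s['ee_pos'],s['tcp_rot'],s['joint_pos'])
shot('scene','s6',(260,80,400,260),3)
W=np.load('pics/s6_W.npy');X,Y,Z=np.moveaxis(W,-1,0)
P=W[(Z>.075)&(Z<.18)&(X>.63)&(X<.71)&(Y>-.06)&(Y<.1)]
for _ in range(4):
  U,S,V=np.linalg.svd(P-P.mean(0),full_matrices=False);r=(P-P.mean(0))@V[2];P=P[abs(r)<max(.003,2*np.std(r))]
print(V[2],len(P),P.mean(0))
"
```

```text
time: 7.72
ee_pos: [0.6926, 0.0144, 0.1966]
tcp_rot: [[0.0, 0.014, 1.0], [-0.001, 1.0, -0.014], [-1.0, -0.001, 0.0]]
wrist_force: [0.1, -0.2, -0.3]
width: 0.995
time: 8.22
ee_pos: [0.6936, 0.0147, 0.3091]
tcp_rot: [[0.005, 0.014, 1.0], [0.0, 1.0, -0.014], [-1.0, 0.0, 0.005]]
wrist_force: [0.1, -0.5, -0.7]
width: 0.998
[0.6936 0.0147 0.3091] [[ 0.0048  0.0141  0.9999]
 [ 0.      0.9999 -0.0141]
 [-1.      0.0001  0.0048]] [-0.1504  0.5607  0.1143  1.2607 -0.0624  1.3188  1.5186]
[-0.9919  0.0209  0.1252] 954 [0.6695 0.017  0.1279]
```

View pics/s6.png

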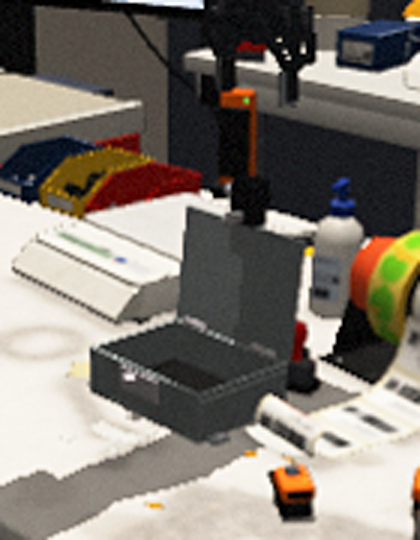

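Lid now reads about 1.70 rad and stays there. Next, move over the scanner, turning the half-turn way so joint 7 stays in range.

```bash
python3 -m handwheel '{"claw":[85,85,85,85,85,85,85,85,85,85],"travel":[[0,-250,-194],[0,-250,-194],[0,-250,-194],[0,-250,-194],[0,-250,-194],[60,-250,-194],[100,-250,-194],[130,-250,-194],[130,-250,-194],[130,-250,-194]],"twist":[123,123,123,123,123,123,123,123,123,123]}'; python3 -m handwheel '{"claw":[85,85,85,85,85,85,85,85,85],"travel":[[0,0,0],[0,0,0],[0,0,0],[0,0,0],[0,0,0],[0,0,0],[0,0,0],[0,0,0],[0,0,0]],"twist":[51,51,51,51,51,51,51,51,51]}';python3 -c "
from h import *
s=manip.read_state();print(s['ee_pos'],s['tcp_rot'],s['joint_pos'])
shot('wrist','w7')
"
```

```text
time: 9.1
ee_pos: [0.4887, -0.2339, 0.1707]
tcp_rot: [[-0.01, 0.956, 0.292], [0.001, 0.292, -0.956], [-1.0, -0.009, -0.004]]
wrist_force: [-1.1, 0.4, -0.4]
width: 0.992
time: 9.85
ee_pos: [0.4945, -0.2319, 0.1755]
tcp_rot: [[-0.002, 0.836, -0.549], [-0.0, -0.549, -0.836], [-1.0, -0.002, 0.001]]
wrist_force: [-1.1, -0.0, -0.8]
width: 0.996
[ 0.4945 -0.2319  0.1755] [[-0.0022  0.8361 -0.5486]
 [-0.0001 -0.5486 -0.8361]
 [-1.     -0.0018  0.0013]] [-0.0969  0.5351  0.6942  1.8691 -0.4302  0.894   0.2245]
```

View pics/w7.png

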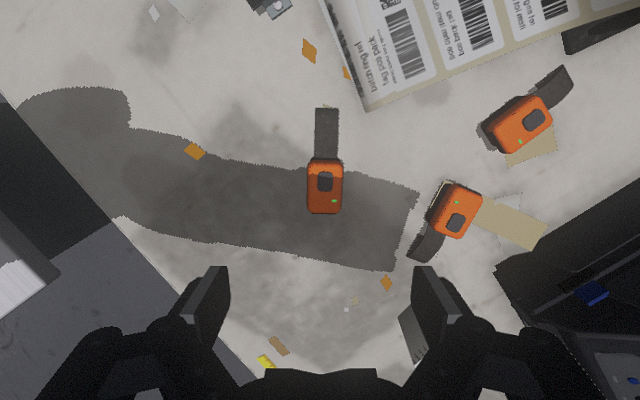

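The target scanner sits upright in the image: head at (325,187), strap up to (327,108).

```bash
python3 - <<'E'
from h import *
W=np.load("pics/w7_W.npy");X,Y,Z=np.moveaxis(W,-1,0)
vv,uu=np.mgrid[:400,:640]
b=(uu>290)&(uu<360)&(vv>95)&(vv<225)
s=manip.read_state();R=s['tcp_rot'];t=s['ee_pos']
L=(W-t)@R*1000
print(t)
for lo,hi in((.03,.045),(.008,.045)):
    m=b&(Z>lo)&(Z<hi);P=L[m];print(len(P),P.min(0),P.max(0),np.median(P,0),cv2.minAreaRect(P[:,1:].astype(np.float32)), 'zmax',Z[m].max())
m=b&(Z>.03); print(np.median(Z[m]))
for z0 in range(-12,90,8):pass
P=L[b&(Z>.008)]
for a in np.arange(np.floor(P[:,2].min()),P[:,2].max(),8):
    q=P[(P[:,2]>=a)&(P[:,2]<a+8)]
    if len(q): print(a,q[:,1].min(),q[:,1].max(),q[:,1].mean(), t[2]*1000-q[:,0].min())
E
```

```text
[ 0.4946 -0.232   0.1757]
1775 [134.4048 -13.5549 -25.6746] [145.6553  19.6874  24.0894] [138.9707   2.4738  -3.1067] ((2.92031192779541, -0.7690677642822266), (32.67282485961914, 49.6367073059082), 1.3257898092269897) zmax 0.04133191179345608
3021 [134.4048 -13.5549 -81.7083] [167.6632  33.1149  24.0894] [140.3039   3.416  -18.5668] ((6.813990592956543, -29.79907989501953), (36.770912170410156, 110.46952819824219), 8.582588195800781) zmax 0.04133191179345608
0.036774175907358764
-82.0 32.992999384968165 33.11490528707561 33.05395233602189 22.73669431682083
-74.0 -5.822127479526238 15.53391306445727 4.674635004202241 11.030452464234259
-66.0 -5.825330316352258 15.542379887525955 4.81928468849449 15.180091208128403
-58.0 -5.8419596687955275 15.443768269719655 4.703563622786363 17.94928016059012
-50.0 -5.867533738747935 15.451388987874138 4.6564498156341125 20.017228021205312
-42.0 -6.867281228608945 14.725328597133775 4.115904751602326 19.479061367116543
-34.0 -6.962378273021644 14.864338603707402 3.8115450779270703 18.19530107911413
-26.0 -13.28639149001742 19.961373648657233 3.282802568945076 38.717493737030566
-18.0 -13.296816599244151 20.175537420098625 3.1296115848298856 41.33995327425944
-10.0 -13.336836324122464 18.945642835818834 2.700169810752074 41.01047537948395
-2.0 -13.398545706994218 19.535005909351053 2.681069650066939 40.55188234835211
6.0 -13.472097051672126 19.670644635082674 2.4670885121743624 38.6587080846854
14.0 -13.554912909997979 18.40503480591443 2.364088401301504 38.583791746908446
22.0 -8.878778260856054 13.88214338577281 2.1466356717654347 34.144950094439565
```

```bash
python3 -m handwheel '{"claw":[85,85,85,85,85,85,85,85,85,85],"travel":[[0,3,-3],[30,3,-3],[60,3,-3],[90,3,-3],[115,3,-3],[135,3,-3],[150,3,-3],[160,3,-3],[167,3,-3],[167,3,-3]],"twist":[1.5,1.5,1.5,1.5,1.5,1.5,1.5,1.5,1.5,1.5]}';  python3 -m handwheel '{"claw":[85,85,60,50,40,30,30,30,30,30],"travel":[[0,0,0],[0,0,0],[0,0,0],[0,0,0],[0,0,0],[0,0,0],[0,0,0],[0,0,0],[0,0,0],[0,0,0]],"twist":[0,0,0,0,0,0,0,0,0,0]}' 25; python3 -c "
from h import *
shot('wrist','w8')"
```

```text
time: 10.73
ee_pos: [0.499, -0.2313, 0.0086]
tcp_rot: [[-0.001, 0.82, -0.572], [0.001, -0.572, -0.82], [-1.0, -0.001, 0.0]]
wrist_force: [-0.7, -0.2, -0.1]
width: 0.994
time: 11.57
ee_pos: [0.4995, -0.2314, 0.0099]
tcp_rot: [[0.001, 0.82, -0.572], [0.0, -0.572, -0.82], [-1.0, 0.0, -0.0]]
wrist_force: [-0.1, 0.8, 6.2]
width: 0.382
```

View pics/w8.png

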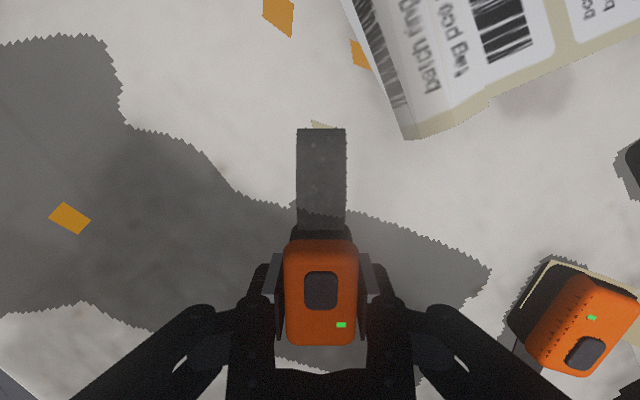

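Gripped at about 33 mm: the wrist view shows the orange head between the fingers at (320,290). Lift, then carry it over the case.

```bash
python3 -m handwheel '{"claw":[30,30,30,30,30,30,30],"travel":[[-10,0,0],[-25,0,0],[-50,0,0],[-75,0,0],[-100,0,0],[-125,0,0],[-125,0,0]],"twist":[0,0,0,0,0,0,0]}' 30;  python3 -m handwheel '{"claw":[30,30,30,30,30,30,30,30,30,30],"travel":[[0,-6,-24],[0,-11,-48],[0,-17,-72],[0,-22,-96],[0,-28,-120],[0,-33,-145],[0,-39,-169],[0,-47,-205],[0,-55,-241],[0,-55,-241]],"twist":[-4,-8,-12,-16,-20,-24,-28,-32,-34,-34]}'; python3 -m handwheel '{"claw":[30,30],"travel":[[0,0,0],[0,0,0]],"twist":[0,0]}'; python3 -c "
from h import *
s=manip.read_state();print(s['ee_pos'],s['tcp_rot'],s['joint_pos'])
shot('wrist','w9');shot('scene','s9',(260,80,400,260),3)"
```

```text
time: 12.2
ee_pos: [0.5008, -0.2329, 0.1392]
tcp_rot: [[0.006, 0.82, -0.573], [-0.002, -0.573, -0.82], [-1.0, 0.006, -0.001]]
wrist_force: [0.9, -0.2, -1.4]
width: 0.374
time: 13.03
ee_pos: [0.5945, 0.0003, 0.1345]
tcp_rot: [[0.002, 1.0, -0.011], [-0.002, -0.011, -1.0], [-1.0, 0.002, 0.002]]
wrist_force: [0.0, -3.1, -0.8]
width: 0.376
time: 13.2
ee_pos: [0.5917, -0.0026, 0.1343]
tcp_rot: [[-0.001, 1.0, -0.016], [-0.0, -0.016, -1.0], [-1.0, -0.001, 0.0]]
wrist_force: [0.4, -0.6, -0.9]
width: 0.379
[ 0.5917 -0.0026  0.1343] [[-0.0008  0.9999 -0.016 ]
 [-0.0004 -0.016  -0.9999]
 [-1.     -0.0007  0.0004]] [-0.3953  0.609   0.5139  1.7964 -0.3871  0.8385  0.2886]
```

View pics/w9.png

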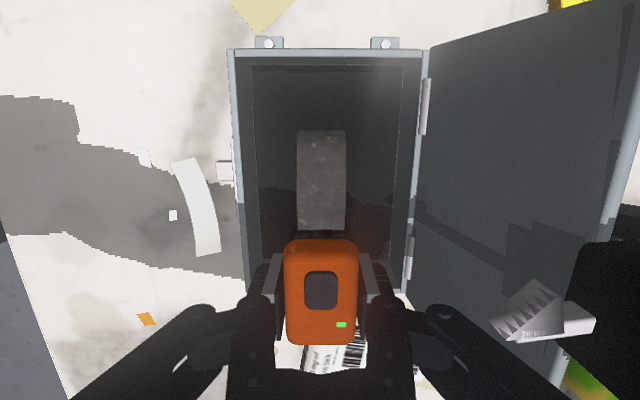

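View pics/s9.png

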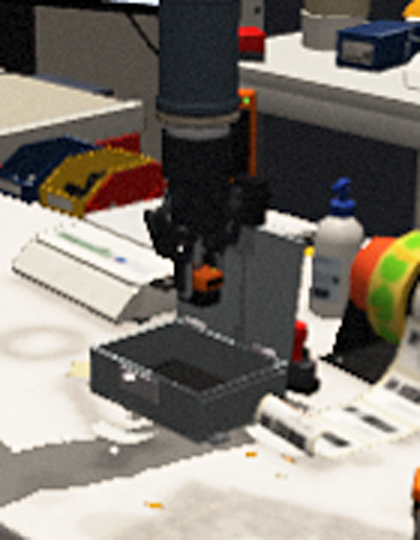

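```bash
python3 -m handwheel '{"claw":[30,30,30,30,30,30,30,30,30,30],"travel":[[20,0,0],[40,0,0],[60,0,0],[78,0,0],[92,0,0],[102,0,0],[108,0,0],[112,0,0],[115,0,0],[115,0,0]],"twist":[0,0,0,0,0,0,0,0,0,0]}';python3 -m handwheel '{"claw":[30,30,30,30],"travel":[[1.5,0,0],[3,0,0],[3,0,0],[3,0,0]],"twist":[0,0,0,0]}'; python3 -c "
from h import *
s=manip.read_state();print(s['ee_pos'],s['wrist_force'])
shot('wrist','w10')"
```

```text
time: 14.13
ee_pos: [0.5922, -0.0024, 0.0195]
tcp_rot: [[0.0, 1.0, -0.016], [0.0, -0.016, -1.0], [-1.0, 0.0, -0.0]]
wrist_force: [-0.2, 0.6, 0.4]
width: 0.378
time: 14.47
ee_pos: [0.5926, -0.0023, 0.017]
tcp_rot: [[0.001, 1.0, -0.016], [0.0, -0.016, -1.0], [-1.0, 0.001, -0.0]]
wrist_force: [0.7, -0.3, 2.7]
width: 0.378
[ 0.5926 -0.0023  0.017 ] [ 0.6909 -0.2998  2.7131]
```

View pics/w10.png

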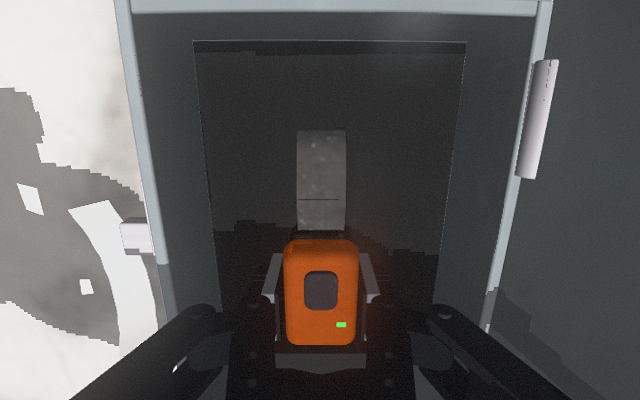

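There is floor contact (2.7 N) at the expected height. Release partly, then rise.

```bash
python3 -m handwheel '{"claw":[36,40,45,50,55,55,55],"travel":[[0.5,0,0],[0.5,0,0],[0.5,0,0],[0,0,0],[0,0,0],[0,0,0],[0,0,0]],"twist":[0,0,0,0,0,0,0]}';python3 -m handwheel '{"claw":[55,55,55,55,55,55,55,55],"travel":[[-10,0,0],[-30,0,0],[-60,0,0],[-95,0,0],[-130,0,0],[-170,0,0],[-200,0,0],[-200,0,0]],"twist":[0,0,0,0,0,0,0,0]}'; python3 -c "
from h import *
s=manip.read_state();print(s['ee_pos'],s['tcp_rot'],s['joint_pos'])
shot('wrist','w11')
W=np.load('pics/w11_W.npy');rgb=np.load('pics/w11_rgb.npy');hsv=cv2.cvtColor(rgb,cv2.COLOR_RGB2HSV)
o=(hsv[...,0]>4)&(hsv[...,0]<20)&(hsv[...,1]>170)&(hsv[...,2]>60)&(abs(W[...,0]-.592)<.06)&(abs(W[...,1])<.1)
P=W[o];print(len(P),np.median(P,0),cv2.minAreaRect((P[:,:2]*1000).astype(np.float32)))
"
```

```text
time: 15.1
ee_pos: [0.5921, -0.0023, 0.0165]
tcp_rot: [[-0.0, 1.0, -0.016], [-0.0, -0.016, -1.0], [-1.0, -0.0, 0.0]]
wrist_force: [-0.7, -0.4, -0.1]
width: 0.642
time: 15.77
ee_pos: [0.5948, -0.0034, 0.2237]
tcp_rot: [[0.01, 1.0, -0.017], [0.0, -0.017, -1.0], [-1.0, 0.01, -0.001]]
wrist_force: [0.1, -1.1, 0.0]
width: 0.641
[ 0.5948 -0.0034  0.2237] [[ 0.0098  0.9998 -0.0167]
 [ 0.0004 -0.0167 -0.9999]
 [-1.      0.0098 -0.0005]] [-0.4378  0.5152  0.5779  1.6919 -0.3226  1.0206  0.232 ]
1180 [ 0.5916 -0.0046  0.0435] ((591.8555908203125, -3.3619937896728516), (48.07748794555664, 32.88014602661133), 88.570068359375)
```

View pics/w11.png

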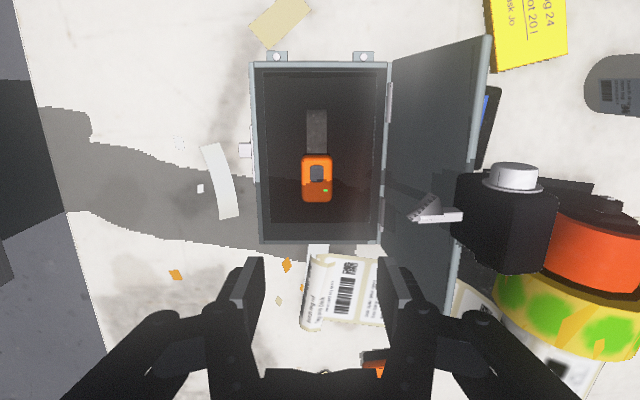

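The scanner lies flat in the case: head top at z 43.5 mm (7+36), lengthwise, origin about (0.592, 0.020). Now back above the catch block.

```bash
python3 -m handwheel '{"claw":[85,85,85,85,85,85,85,85,85,85],"travel":[[-40,0,0],[-80,0,0],[-95,0,0],[-95,30,-6],[-95,60,-12],[-95,95,-20],[-95,95,-20],[-95,95,-20],[-95,95,-20],[-95,95,-20]],"twist":[-7,-14,-21,-28,-35,-42,-49,-56,-63,-70]}';python3 -m handwheel '{"claw":[85,85,85,85,85],"travel":[[0,0,0],[0,0,0],[0,0,0],[0,0,0],[0,0,0]],"twist":[-7,-14,-20,-20,-20]}'; python3 -c "
from h import *
s=manip.read_state();print(s['ee_pos'],s['tcp_rot'],s['joint_pos'])
p,d,W=shot('wrist','w12')
L=(W-s['ee_pos'])@s['tcp_rot']*1000
m=(W[...,2]>.225)&(W[...,2]<.26)&(abs(W[...,0]-.69)<.05)&(abs(W[...,1]-.015)<.05)
P=L[m];print(len(P),P.min(0),P.max(0),np.median(P,0))
shot('scene','s12',(260,60,400,240),3)
"
```

```text
time: 16.65
ee_pos: [0.687, 0.016, 0.3104]
tcp_rot: [[-0.002, 0.351, 0.936], [-0.0, 0.936, -0.351], [-1.0, -0.001, -0.002]]
wrist_force: [1.1, 0.1, -0.1]
width: 0.995
time: 17.07
ee_pos: [0.687, 0.016, 0.311]
tcp_rot: [[-0.001, 0.019, 1.0], [0.0, 1.0, -0.019], [-1.0, 0.0, -0.001]]
wrist_force: [0.3, -0.2, 0.1]
width: 0.996
[0.687 0.016 0.311] [[-0.0013  0.0195  0.9998]
 [ 0.0001  0.9998 -0.0195]
 [-1.      0.0001 -0.0013]] [-0.1894  0.5559  0.1813  1.2726 -0.0985  1.323   1.5408]
2146 [ 71.2729 -21.093  -10.7461] [85.9655 31.1534 14.4541] [74.4601  3.063  -0.9271]
```

View pics/w12.png

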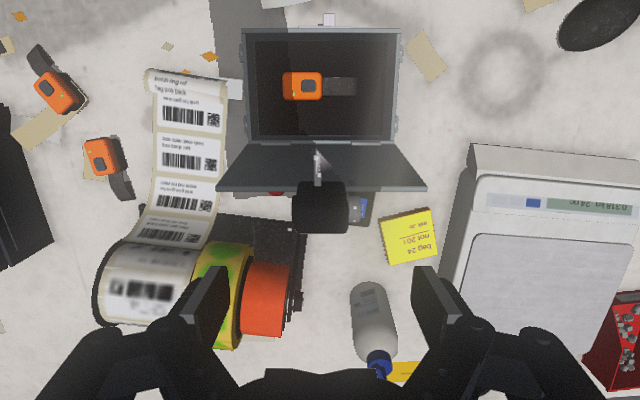

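```bash
python3 -m handwheel '{"claw":[85,85,85,85,85,85,85,85],"travel":[[20,0,1],[45,0,1],[65,0,1],[80,0,1],[95,0,1],[107,0,1],[115,0,1],[115,0,1]],"twist":[0,0,0,0,0,0,0,0]}'; python3 -m handwheel '{"claw":[70,60,55,50,45,40,40,40,40,40],"travel":[[0,0,0],[0,0,0],[0,0,0],[0,0,0],[0,0,0],[0,0,0],[0,0,0],[0,0,0],[0,0,0],[0,0,0]],"twist":[0,0,0,0,0,0,0,0,0,0]}' 40; python3 -c "
from h import *
shot('wrist','w13');shot('scene','s13',(260,60,400,240),3)"
```

```text
time: 17.83
ee_pos: [0.6874, 0.0163, 0.1945]
tcp_rot: [[-0.003, 0.017, 1.0], [-0.0, 1.0, -0.017], [-1.0, -0.0, -0.003]]
wrist_force: [-0.6, 0.6, -0.5]
width: 0.99
time: 18.67
ee_pos: [0.6894, 0.0155, 0.1982]
tcp_rot: [[0.003, 0.016, 1.0], [-0.0, 1.0, -0.016], [-1.0, -0.0, 0.003]]
wrist_force: [0.5, -0.8, 7.8]
width: 0.497
```

View pics/w13.png

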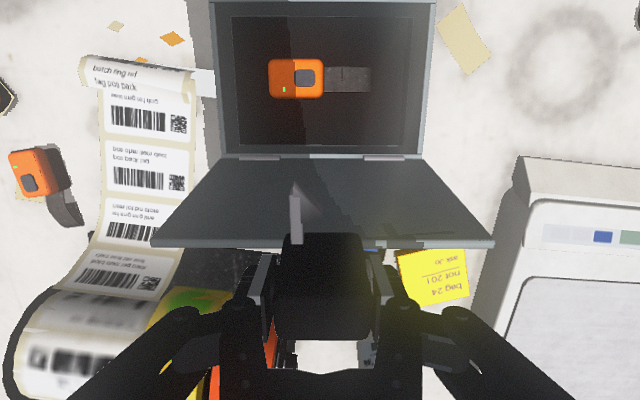

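Gripped again (42 mm, button in). I compute the closing arc.

```bash
python3 -c "
import numpy as np
f=lambda t:np.array([-(162*np.sin(t)+6*np.cos(t)),0,-162*np.cos(t)+6*np.sin(t)])
ts=1.69-np.concatenate([[.02,.05],.05+.06*np.arange(1,28),[1.69]])
b=f(1.69)
for i,t in enumerate(ts):
    print(i+1,round(t,2),np.round(f(t)-b).astype(int).tolist())
    if i%10==9: b=f(t)"; python3 -c "
from h import *
print(manip.read_state()['wrist_force'],manip.read_state()['ee_pos'])"
```

```text
1 1.67 [0, 0, -3]
2 1.64 [-1, 0, -8]
3 1.58 [-2, 0, -18]
4 1.52 [-2, 0, -27]
5 1.46 [-2, 0, -37]
6 1.4 [-1, 0, -47]
7 1.34 [1, 0, -56]
8 1.28 [3, 0, -66]
9 1.22 [6, 0, -75]
10 1.16 [9, 0, -84]
11 1.1 [4, 0, -9]
12 1.04 [8, 0, -18]
13 0.98 [13, 0, -26]
14 0.92 [18, 0, -34]
15 0.86 [24, 0, -42]
16 0.8 [31, 0, -49]
17 0.74 [37, 0, -56]
18 0.68 [44, 0, -63]
19 0.62 [52, 0, -69]
20 0.56 [60, 0, -75]
21 0.5 [8, 0, -5]
22 0.44 [17, 0, -10]
23 0.38 [25, 0, -14]
24 0.32 [34, 0, -18]
25 0.26 [44, 0, -21]
26 0.2 [53, 0, -24]
27 0.14 [63, 0, -26]
28 0.08 [72, 0, -27]
29 0.02 [82, 0, -28]
30 0.0 [85, 0, -28]
[0.083  0.6572 7.8228] [0.6893 0.0156 0.1982]
```

```bash
python3 -m handwheel '{"claw":[40,40,40,40,40,40,40,40,40,40],"travel":[[0,0,-3],[-1,0,-8],[-2,0,-18],[-2,0,-27],[-2,0,-37],[-1,0,-47],[1,0,-56],[3,0,-66],[6,0,-75],[9,0,-84]],"twist":[0,0,0,0,0,0,0,0,0,0]}'; python3 -c "
from h import *
s=manip.read_state();print(s['ee_pos'],s['wrist_force'])
shot('scene','s14',(260,60,400,240),3)
W=np.load('pics/s14_W.npy')"
```

```text
time: 19.6
ee_pos: [0.6057, 0.0172, 0.1896]
tcp_rot: [[0.005, 0.016, 1.0], [0.0, 1.0, -0.016], [-1.0, 0.0, 0.005]]
wrist_force: [0.7, -0.2, 8.9]
width: 0.494
[0.6057 0.0172 0.1896] [ 0.67   -0.2379  8.8603]
```

View pics/s14.png

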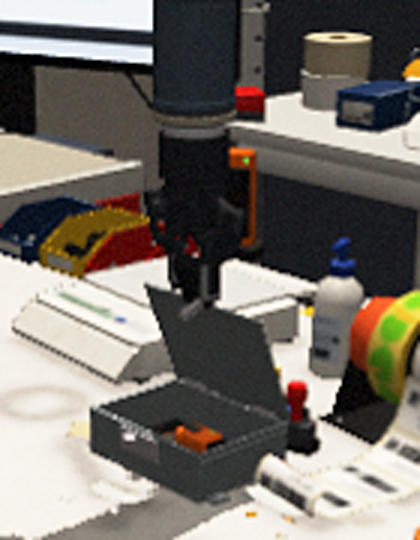

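The lid follows, at about 1.15 rad with small forces. Continue.

```bash
python3 -m handwheel '{"claw":[40,40,40,40,40,40,40,40,40,40],"travel":[[4,0,-9],[8,0,-18],[13,0,-26],[18,0,-34],[24,0,-42],[31,0,-49],[37,0,-56],[44,0,-63],[52,0,-69],[60,0,-75]],"twist":[0,0,0,0,0,0,0,0,0,0]}';python3 -m handwheel '{"claw":[40,40,40,40,40,40,40,40],"travel":[[8,0,-5],[17,0,-10],[25,0,-14],[34,0,-18],[44,0,-21],[53,0,-24],[63,0,-26],[72,0,-27]],"twist":[0,0,0,0,0,0,0,0]}'; python3 -c "
from h import *
s=manip.read_state();print(s['ee_pos'],s['wrist_force'])
shot('scene','s15',(260,100,400,280),3)"
```

```text
time: 20.48
ee_pos: [0.5286, 0.0187, 0.1281]
tcp_rot: [[0.0, 0.016, 1.0], [0.0, 1.0, -0.016], [-1.0, 0.0, 0.0]]
wrist_force: [-3.3, 1.7, 5.4]
width: 0.498
time: 21.15
ee_pos: [0.5009, 0.0192, 0.0553]
tcp_rot: [[-0.002, 0.016, 1.0], [0.0, 1.0, -0.016], [-1.0, 0.0, -0.002]]
wrist_force: [-5.3, 2.5, 4.2]
width: 0.501
[0.5009 0.0192 0.0553] [-5.3437  2.453   4.2193]
```

View pics/s15.png

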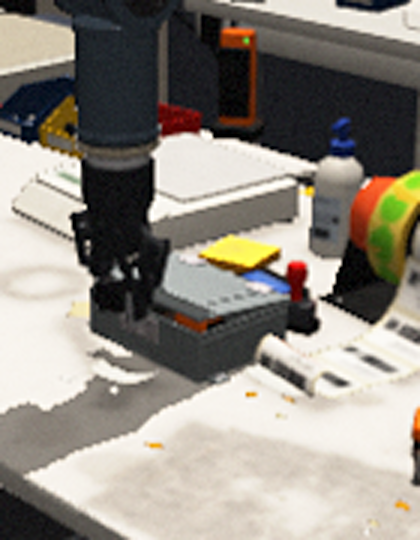

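```bash
python3 -m handwheel '{"claw":[40,40,40,40,40,40],"travel":[[5,0,0],[10,0,0],[13,0,0],[15,0,0],[15,0,0],[15,0,0]],"twist":[0,0,0,0,0,0]}'; python3 -m handwheel '{"claw":[40,40,40,40],"travel":[[1,0,0],[2,0,0],[2,0,0],[2,0,0]],"twist":[0,0,0,0]}'
```

```text
time: 21.7
ee_pos: [0.4999, 0.0192, 0.0405]
tcp_rot: [[-0.005, 0.015, 1.0], [0.0, 1.0, -0.015], [-1.0, -0.0, -0.005]]
wrist_force: [-9.3, 2.8, 5.4]
width: 0.502
time: 22.03
ee_pos: [0.4999, 0.0192, 0.0386]
tcp_rot: [[-0.004, 0.016, 1.0], [0.0, 1.0, -0.016], [-1.0, 0.0, -0.004]]
wrist_force: [-9.7, 3.1, 4.1]
width: 0.498
```

```bash
python3 -m handwheel '{"claw":[40,40,40,40],"travel":[[1,0,-1],[2,0,-1],[2,0,-1],[2,0,-1]],"twist":[0,0,0,0]}'; python3 -c "
from h import *
p,d,W=shot('side','d16',(270,140,420,240),5)
p,d,W=shot('scene','s16',(260,120,400,260),4)
for W in(W,np.load('pics/d16_W.npy')):
  X,Y,Z=np.moveaxis(W,-1,0)
  P=W[(Z>.045)&(Z<.085)&(X>.56)&(X<.65)&(Y>-.06)&(Y<.1)]
  A=np.c_[P[:,0]-.661,np.ones(len(P))]
  for _ in range(4):
    c=np.linalg.lstsq(A,P[:,2],rcond=None)[0];r=P[:,2]-A@c;k=abs(r)<.004;P=P[k];A=A[k]
  print(c,len(P))"
```

```text
time: 22.37
ee_pos: [0.4999, 0.0192, 0.0369]
tcp_rot: [[-0.003, 0.016, 1.0], [0.0, 1.0, -0.016], [-1.0, 0.0, -0.003]]
wrist_force: [-6.6, 2.3, 5.0]
width: 0.501
[0.0032 0.0604] 380
[-0.0023  0.0622] 815
```

View pics/d16.png

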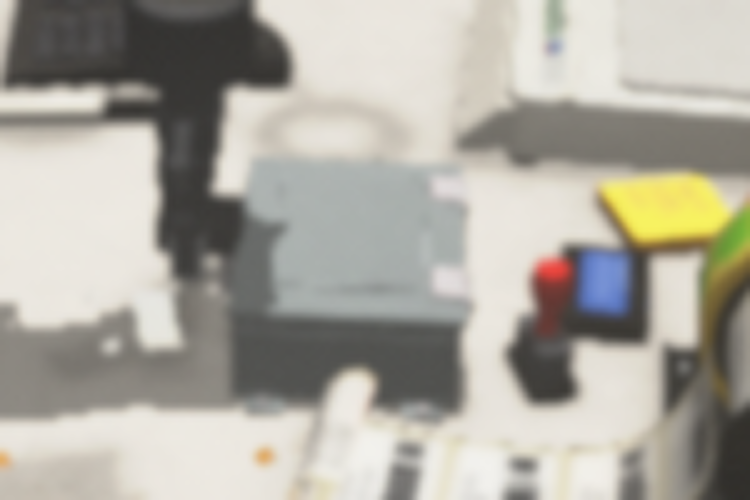

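View pics/s16.png

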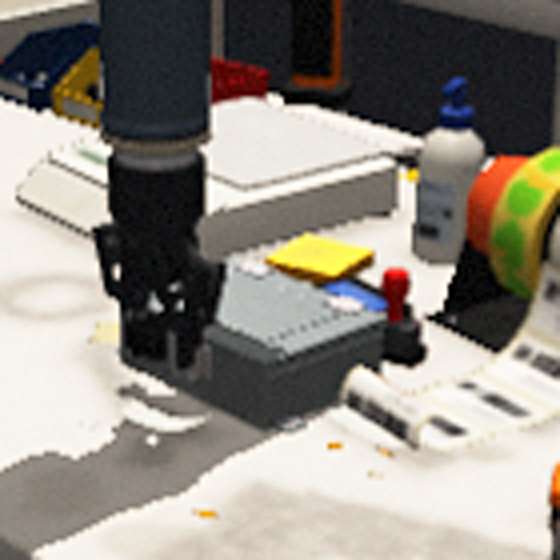

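```bash
python3 -m handwheel '{"claw":[40,40,40,40],"travel":[[1,0,0],[2,0,0],[3,0,0],[3,0,0]],"twist":[0,0,0,0]}'; python3 -m handwheel '{"claw":[40,40,40],"travel":[[1,0,0],[2,0,0],[2,0,0]],"twist":[0,0,0]}'
```

```text
time: 22.8
ee_pos: [0.4999, 0.0192, 0.0341]
tcp_rot: [[-0.002, 0.016, 1.0], [0.0, 1.0, -0.016], [-1.0, 0.0, -0.002]]
wrist_force: [-7.8, 2.0, 11.6]
width: 0.501
time: 23.05
ee_pos: [0.5, 0.0192, 0.0324]
tcp_rot: [[-0.002, 0.016, 1.0], [0.0, 1.0, -0.016], [-1.0, 0.0, -0.002]]
wrist_force: [-8.3, 3.3, 16.2]
width: 0.499
```

Down-force has risen to 16 N, so the lid is on its stop. I let the button out slowly while still pushing down.

```bash
python3 -m handwheel '{"claw":[43,44,45,46,47,48,49,50,51,52],"travel":[[0,0,0],[0,0,0],[0.5,0,0],[1,0,0],[1,0,0],[1,0,0],[1,0,0],[1,0,0],[1,0,0],[1,0,0]],"twist":[0,0,0,0,0,0,0,0,0,0]}' 20; python3 -c "
from h import *
p,d,W=shot('wrist','w17')
p,d,W=shot('side','d17',(270,140,420,240),5)
X,Y,Z=np.moveaxis(W,-1,0)
P=W[(Z>.045)&(Z<.085)&(X>.56)&(X<.65)&(Y>-.06)&(Y<.1)]
A=np.c_[P[:,0]-.661,np.ones(len(P))]
for _ in range(4):
    c=np.linalg.lstsq(A,P[:,2],rcond=None)[0];r=P[:,2]-A@c;k=abs(r)<.004;P=P[k];A=A[k]
print(c,len(P))"
```

```text
time: 23.88
ee_pos: [0.5017, 0.0199, 0.031]
tcp_rot: [[0.0, 0.015, 1.0], [0.001, 1.0, -0.015], [-1.0, 0.001, 0.0]]
wrist_force: [-1.2, 4.1, 1.6]
width: 0.608
[-0.0034  0.0624] 814
```

View pics/w17.png

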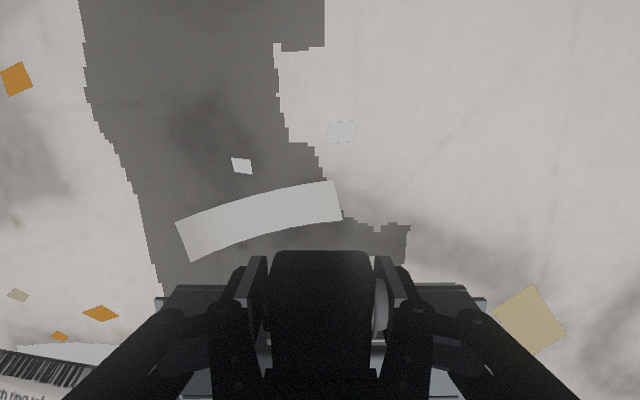

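Lid is still down with the fingers at 52 mm. The wrist view shows the button out at (380,305). Open fully and rise.

```bash
python3 -m handwheel '{"claw":[54,56,58,62,70,85,85,85,85],"travel":[[0,0,0],[0,0,0],[0,0,0],[0,0,0],[0,0,0],[0,0,0],[0,0,0],[0,0,0],[0,0,0]],"twist":[0,0,0,0,0,0,0,0,0]}'; python3 -m handwheel '{"claw":[85,85,85,85,85,85,85,85,85,85],"travel":[[-10,0,0],[-30,0,0],[-60,0,0],[-95,0,0],[-130,0,0],[-165,0,0],[-200,0,-10],[-240,0,-20],[-240,0,-20],[-240,0,-20]],"twist":[0,0,0,0,0,0,0,0,0,0]}'; python3 -c "
from h import *
p,d,W=shot('wrist','w18')
shot('scene','s18'); shot('side','d18')
print(manip.read_state()['wrist_force'])
for n in('w18','d18','s18'):
  W=np.load(f'pics/{n}_W.npy');X,Y,Z=np.moveaxis(W,-1,0)
  P=W[(Z>.045)&(Z<.085)&(X>.545)&(X<.65)&(Y>-.06)&(Y<.1)]
  A=np.c_[P[:,0]-.661,np.ones(len(P))]
  for _ in range(4):
    c=np.linalg.lstsq(A,P[:,2],rcond=None)[0];r=P[:,2]-A@c;k=abs(r)<.004;P=P[k];A=A[k]
  print(n,c,len(P))
  P=W[(Z>.066)&(Z<.1)&(X>.475)&(X<.515)&(Y>-.01)&(Y<.06)]; print('block',len(P),np.median(P,0),P[:,1].min(),P[:,1].max())
"
```

```text
time: 24.73
ee_pos: [0.5014, 0.0188, 0.0304]
tcp_rot: [[-0.0, 0.016, 1.0], [-0.0, 1.0, -0.016], [-1.0, -0.0, -0.0]]
wrist_force: [-0.4, 0.0, -0.0]
width: 0.998
time: 25.57
ee_pos: [0.4819, 0.0194, 0.2735]
tcp_rot: [[0.005, 0.016, 1.0], [0.001, 1.0, -0.016], [-1.0, 0.001, 0.005]]
wrist_force: [-0.2, -0.2, -0.4]
width: 0.999
[ 0.2282  0.0597 -0.3352]
w18 [-0.0084  0.0643] 9638
block 1432 [0.4955 0.0229 0.0772] -0.0016396086030382347 0.05101944082423465
d18 [-0.0129  0.0625] 950
block 114 [0.4982 0.0098 0.0753] -0.005717351097057177 0.05046555254809848
s18 [-0.0102  0.0605] 580
block 98 [0.4931 0.0124 0.0727] -0.008613717522280684 0.04740705574366855
```

View pics/w18.png

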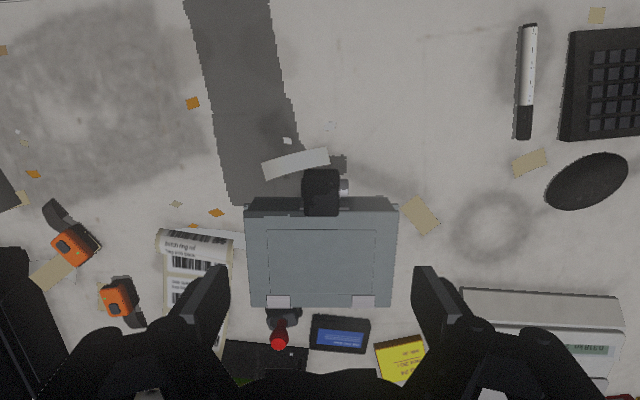

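View pics/s18.png

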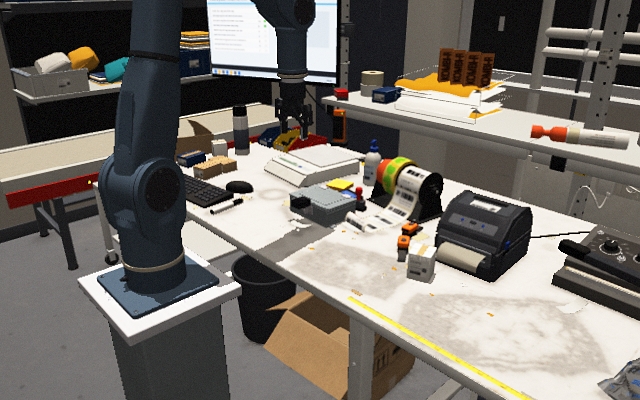

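The lid stays shut with nothing touching it, tilted about 0.01 rad as at the start. The button edge is back at y 51 mm and the bystanders look unmoved. I hand in.

```bash
python3 -c "
from cell import manip
print(manip.job_done())"
```

```text
the job is handed in; nothing more can be done
None
```

The ring scanner is in the grey case with the lid shut and latched, and I handed the job in about 26 s into the 72 s allowed. No verdict was reported.

**Opening:** I squeezed the catch until the opening read 43 mm, which means the button was fully pressed. I held the block all the way up the arc and let go only at about 1.65 rad. The lid then settled at its stop, about 1.70 rad.

**Placing:** I took the scanner nearest the base and set it down held in the fingers. Contact on the case floor was 2.7 N. After release its head top stood at 43.5 mm (7 + 36 expected), lengthwise along the case. Its origin was about 4 mm from the case's middle.

**Closing:** I gripped the catch again, brought the lid down and pressed it onto its stop with 16 N. I then let the button out slowly.

**Last checks:**
- With the gripper clear, the three cameras put the lid at 0.008 to 0.013 rad. That is within the play of the latch.
- The catch block is back at its starting height, and the button face is back at its starting position.
- The wrist force was about zero, so the robot was touching nothing.
- In the last pictures the mouse, carton and marker look unmoved. I judged that by eye and did not measure it.

No check failed. The cameras differ from each other by up to about 0.005 rad on the lid angle and 2 to 5 mm on heights.

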